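Park the battery caddy on its swivel castors and check it in

TASK

Take the loaded battery caddy by its orange push bar and roll it, wheels on the table, until both swivel castors trail straight behind their pivots; then steer it into the yellow-lined bay and press its nose squarely on the sprung orange plate with about 10 newtons for two seconds (never over 20) so that it checks in. Ease off so the plate does not shove it back, let go, and leave it standing still and square in the bay on the centre line, nose at the plate, castors still trailing straight and its load aboard; leave the other things alone.

Things in the scene. Friction and masses are not known exactly. Their poses are not given: they have to be found in the camera images.
- caddy: aluminium tray trolley, 160 long, 96 mm wide (174 mm over the castors), 0.58 kg empty, walls 66 mm high; rolling drag about 0.7 N. Origin on the table under the middle of its fixed rear axle (two 28 mm wheels, 112 mm apart, that only roll forward or back); +x is forward, +y left, +z up. Two castors swivel on upright pins at the front corners, x = 115, y = +72 (left) and -72 mm (right)
- push_bar (a point): centre of the orange push bar: round, 12 mm in diameter, 80 mm clear between two posts, along the caddy's y axis, 105 mm above the table exactly over the fixed rear axle; same axes as the caddy. Nothing but the posts stands higher than 76 mm within 60 mm of it: pinch it from above, one finger before and one behind it
- nose (a point): middle of the flat black rubber nose, 90 mm wide, 22 mm high, foremost face of the caddy: 150 mm ahead of the push bar and 58 mm above the table
- castor_left (a point): centre of the left castor's wheel (28 mm diameter), 14 mm from its swivel pin; trailing straight it lies at x = 101, y = +72 mm from the caddy's origin. Turns freely without end; starts askew, and swings behind its pin as the caddy rolls forward 40 to 60 mm. A yellow pointer above the pin points to the side where the wheel is
- castor_right (a point): the same on the right; trailing straight it lies at x = 101, y = -72 mm from the caddy's origin
- dock: check-in bay, fixed: yellow lines 232 mm apart overall, 185 mm long, and a white centre line on the table; at their end a grey housing 130 mm wide, 90 mm high with a sprung orange plate facing the bay. Origin on the table on the centre line at the plate's nominal face, +x is the parking direction (the caddy's +x must point the same way), +z up
- plate_nominal (a point): centre of the nominal place of the orange plate's free face (90 mm wide, 38 to 82 mm above the table). The true face is shimmed by an unmeasured amount, up to 15 mm nearer or farther along the bay: find it by feel. Its spring starts to give at 2 N, yields 1 mm per 3.5 N, bottoms at 12 mm, and pushes the caddy back if let go under load
- battery_mid (a point): centre of the black and blue battery, 60 x 60 x 45 mm, 0.25 kg, riding loose in the caddy's front compartment (about 98 mm ahead of the push bar)
- gearmotor_mid (a point): centre of the green and steel gearmotor, 36 mm diameter, 28 mm high, riding loose in the caddy's rear compartment (about 30 mm ahead of the push bar)
- screwdriver: bystander: screwdriver lying on the table
- tape_measure: bystander: yellow and black tape measure, 70 x 40 x 60 mm, origin under its centre
- bottle: bystander: clear bottle, 64 mm diameter, 200 mm high, origin under its centre
- omni_wheel: bystander: green wheel lying flat, 76 mm diameter, 26 mm high, origin under its centre
- wrench: bystander: wrench lying on the table
There are look-alikes about, which are no part of the job. Leave any green, turquoise or white look-alike of the part that bears battery_mid alone.

How it is judged:
By the outcome, as a careful person would: the job done as asked, in the order asked, and still so for the second after the job is handed in, with the robot touching nothing.
It also fails if it takes over 61 s, if anything falls off the work surface, if the arm or the gripper's body presses on something with over 40 N, if the wrist force passes 120 N, or if a joint passes its speed limit or range.

ROBOT

A 6-joint arm with a two-finger parallel gripper is mounted at the origin on the work surface. World frame = base frame: x ahead of the robot, y to its left, z up, the work surface at z = 0. Lengths are in mm, angles in rad, forces in N, time in s.
With the tool pointing down it reaches from about 350 to 775 mm from the base axis. Payload 7.3 kg.
Tool frame: the origin (TCP) lies on the front face of the gripper's body, between the roots of the fingers; the fingertips stand 66 mm ahead of it and the grasp point (between the pads) lies 47 mm ahead of it (bot.tcp_to_grasp is the z of the grasp point in the tool frame, in mm); z points along the fingers, y is the direction in which the jaws open and shut (so a half turn about z gives the same grasp; the last joint's range is limited). The gripper opens to 92 mm and grips with 3 to 60 N. Pads are 19 mm wide; open, the fingers measure 130 mm over their backs; the gripper's body (75 mm by 190 mm) begins 47 mm behind the grasp point.
Start: joints at [1.151, 0.342, 1.524, -0, 1.275, -0.146], TCP at [141.938, 505.462, 292.241] pointing down, gripper open.
Joint ranges: [-2.53, 2.53], [-0.77, 2.02], [0.04, 2.7], [-1, 4.14], [0.28, 2.66], [-3.11, 3.11]. Speed limits (rad/s): [2.57, 2.57, 3.14, 3.14, 3.14, 3.14].

INTERFACE

Orientations are given as [roll, pitch, yaw] about the fixed x, y, z axes, in that order (R = Rz(yaw) Ry(pitch) Rx(roll)).
In Python, from plant import bot gives the robot as it stands.
- The arm moves only by the tool carry_out, never from a script. Its argument "deltas" is a list that holds one entry, the list of rows, each a list of 4 numbers: the shift along the tool's x, y, z in mm, then the turn about the tool's z in units of 5 degrees (1.0 is 5 degrees). A call has 1 to 20 rows; each row is the pose to reach, as a shift and turn from the pose commanded when the call began, along the tool's axes at that moment; what a row does not reach only later rows make up. A row lasts 1/10 s, in which the tool goes at most 50 mm and 8.59 degrees, less where a joint would pass 70% of its speed; a pose out of reach is approached as far as the arm can. A call with a gripper value outside its range is refused whole. "fingers" is the finger opening in mm, from 0 to 91.8, set as the call begins (left out, the last holds). The fingers move at their own pace and stop on an object; the grip force is fixed at half the most. Time passes only in rows, so rows that repeat a pose let the fingers close. It gives the time, the measured TCP pose, the force and the opening at its end, in the units of the state.
- bot.get_obs(): the state, without advancing time (a new reading comes with each control period).
- bot.capture(name): name is "side" or "top" or "wrist"; returns (picture, depth): 420x560x3 uint8, blue, green, red; 420x560 float32, mm along the optical axis (not along the pixel's ray), 0 where there is no reading.
- bot.camera_model(name): a dict with "K" (3x3 intrinsics, pixels), "distortion" ([k1, k2, p1, p2, k3] as OpenCV has them; the pictures are not rectified), "camera_from_world" (4x4, takes a point from world to camera coordinates). Camera axes: x right, y down, z forward; pixel columns grow to the right and rows downward; lengths in mm; the calibration is good to about 2 mm. A picture is of the moment at which its call begins: read the wrist's pose just before it. camera_model takes no time and is no camera call; for the wrist camera it gives the pose at the moment of the call.
- bot.close_job(): hands the job in, once; it reports no verdict.
The state is a dict: "time": time; "joint_positions": joint angles; "dq": joint speeds; "tau": joint torques, N m; "tool_pos": TCP position; "tcp_rot": TCP orientation; "contact_force": force on the tool from outside, world axes, zero at the start; "moment": the same for the moment, N m; "grip_width": finger opening in mm.
Only numpy, scipy, OpenCV 4.12 (cv2) and the standard library are available. Lean on these libraries where they do the work, as an engineer would, in place of code of your own. Each camera call takes 0.05 s, during which the arm holds its last target. There are 200 camera calls.

## Working session

There is one attempt and no reset: what is moved stays moved. The work goes in short steps, Python scripts to look and compute and a tool call to move; the robot and the scene stay as the last step left them, time stands still between calls to the robot, and variables do not carry over. Pictures are saved under pics/ and viewed, about 8 in all and at most 12, crops included, and the job is handed in when it is done.

Besides the shell and the picture viewer there is one more tool, called after ">>>" by a JSON object that holds its "fn" and its "kwargs", one argument or row to a line. carry_out: Moves the arm, as the interface text tells. Its arguments: {"type":"object","properties":{"deltas":{"type":"array","items":{"type":"array","items":{"type":"array","items":{"type":"number"}}}},"fingers":{"type":"number"}},"required":["deltas"]}

```bash
ls; mkdir -p pics; python3 - <<'E'
from plant import bot
import cv2, numpy as np
o=bot.get_obs()
for k,v in o.items(): print(k,np.round(v,3))
for n in ("top","side"):
    m=bot.camera_model(n); print(n,np.round(m["K"],1).tolist(),m["distortion"],np.round(m["camera_from_world"],3).tolist())
    p,d=bot.capture(n); cv2.imwrite(f"pics/{n}0.png",p); np.save(f"pics/{n}0.npy",d)
E
```

```text
pics
time 0.0
joint_positions [ 1.151  0.343  1.525 -0.     1.275 -0.146]
dq [-0.001  0.    -0.001 -0.    -0.002 -0.001]
tau [ -0.    -43.125 -24.422   0.072   0.056  -0.   ]
tool_pos [141.816 505.152 291.559]
tcp_rot [-3.14  -0.     2.868]
contact_force [-0.505 -0.505  0.628]
moment [ 0.023 -0.005 -0.001]
grip_width 91.838
top [[474.3, 0.0, 279.6], [0.0, 474.3, 215.6], [0.0, 0.0, 1.0]] [-0.0130986  0.         0.         0.         0.       ] [[0.022, -1.0, -0.005, -13.927], [-0.996, -0.021, -0.091, 554.814], [0.091, 0.007, -0.996, 1113.332], [0.0, 0.0, 0.0, 1.0]]
side [[455.2, 0.0, 278.0], [0.0, 455.2, 209.9], [0.0, 0.0, 1.0]] [-0.12867143  0.          0.          0.          0.        ] [[0.874, -0.486, 0.002, -469.752], [-0.27, -0.488, -0.83, 215.049], [0.405, 0.725, -0.558, 960.755], [0.0, 0.0, 0.0, 1.0]]
```

View pics/top0.png

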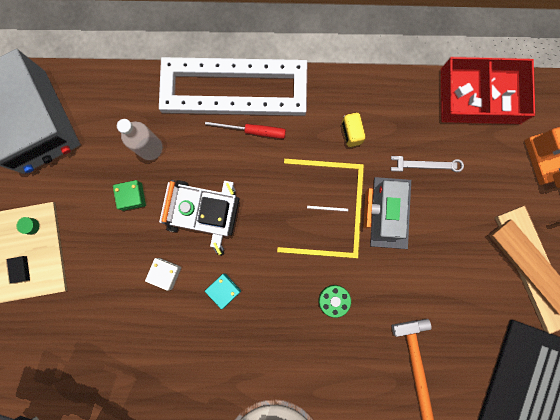

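View pics/side0.png

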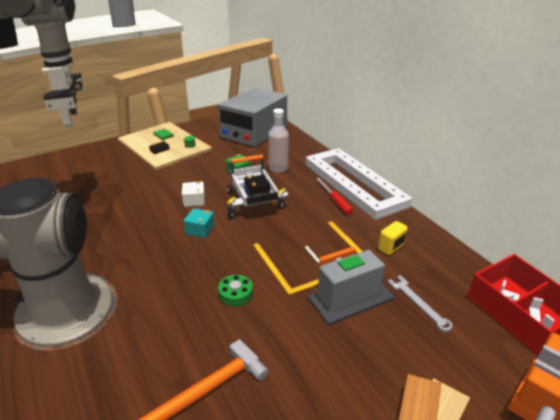

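Top view: the caddy's bar is at left (168,202), its nose faces right (237,213), and the castors are at (229,187) and (217,245). The bay lines run from (285,161)/(278,249) to (360,165)/(356,256), with the plate at (370,208). The side view agrees: parking direction is roughly -y. Next I'll measure these.

```bash
cat > h.py <<'E'
import cv2, numpy as np
from plant import bot
def undist(m,uv): return cv2.undistortPoints(np.float64(uv).reshape(-1,1,2),m["K"],np.array(m["distortion"])).reshape(-1,2)
def deproj(m,uv,z):
    "pixels + depth -> world"
    n=undist(m,uv); z=np.asarray(z,float).reshape(-1,1)
    c=np.hstack([n*z,z]); T=np.linalg.inv(m["camera_from_world"]); return c@T[:3,:3].T+T[:3,3]
def onplane(m,uv,h):
    "pixels -> world at height h"
    n=undist(m,uv); T=np.linalg.inv(m["camera_from_world"])
    d=np.hstack([n,np.ones((len(n),1))])@T[:3,:3].T; o=T[:3,3]
    return o+d*((h-o[2])/d[:,2])[:,None]
def mask(p,lo,hi,roi):
    M=cv2.inRange(cv2.cvtColor(p,cv2.COLOR_BGR2HSV),lo,hi); k=np.zeros_like(M); x0,y0,x1,y1=roi; k[y0:y1,x0:x1]=255
    v,u=np.nonzero(M&k); return np.c_[u,v]
def axis(P):
    c=P.mean(0); w,V=np.linalg.eigh(np.cov(P.T)); d=V[:,-1]; t=(P-c)@d
    mid=c+d*(t.max()+t.min())/2; return mid,d,t.max()-t.min(),np.sqrt(w[0])
E
cat > a.py <<'E'
from h import *
m=bot.camera_model("top"); p=cv2.imread("pics/top0.png"); d=np.load("pics/top0.npy")
def rep(n,uv,h):
    W=deproj(m,uv,d[uv[:,1],uv[:,0]]); P=onplane(m,uv,h)[:,:2]; a=axis(P)
    print(n,len(uv),"z med",np.round(np.median(W[:,2]),1),"mid",np.round(a[0],1),"ang",np.round(np.degrees(np.arctan2(a[1][1],a[1][0])),1),"len",np.round(a[2],1),"sd",round(a[3],1))
rep("bar",mask(p,(5,120,90),(15,255,255),(155,175,182,230)),107)
rep("plate",mask(p,(5,120,90),(15,255,255),(360,180,376,240)),70)
rep("lineL",mask(p,(20,120,90),(35,255,255),(280,155,350,172)),0)
rep("lineR",mask(p,(20,120,90),(35,255,255),(270,245,345,262)),0)
rep("lineEnd",mask(p,(20,120,90),(35,255,255),(354,175,366,246)),0)
rep("centre",mask(p,(0,0,150),(180,60,255),(300,200,352,216)),0)
rep("housing roof?",mask(p,(45,120,60),(75,255,255),(380,190,405,225)),90)
for c in ((220,178,240,197),(208,232,226,255)): rep("ptr",mask(p,(20,120,90),(35,255,255),c),60)
for n in ((236,213),(212,210),(187,208),(229,187),(217,243)): print(n,np.round(deproj(m,[n],[d[n[1],n[0]]]),1))
v=cv2.resize(p[150:270,145:265],None,fx=5,fy=5,interpolation=cv2.INTER_CUBIC); cv2.imwrite("pics/crop0.png",v)
E
python3 a.py
```

```text
bar 730 z med 0.1 mid [574.5 260.8] ang 173.6 len 127.9 sd 12.9
plate 409 z med 1.5 mid [ 569.5 -202.6] ang 177.8 len 138.4 sd 6.5
lineL 338 z med 0.5 mid [690.2 -90.3] ang 87.0 len 162.2 sd 3.7
lineR 363 z med 0.2 mid [470.2 -79. ] ang 86.9 len 164.1 sd 3.7
lineEnd 381 z med 0.3 mid [ 575.6 -194.1] ang 176.9 len 174.0 sd 3.8
centre 114 z med 0.5 mid [ 578.4 -117.8] ang 87.3 len 98.6 sd 2.0
housing roof? 283 z med 94.2 mid [ 570.8 -258.5] ang 176.1 len 49.8 sd 8.5
ptr 26 z med 54.7 mid [613.6 116.2] ang -148.5 len 27.6 sd 1.5
ptr 36 z med 53.4 mid [472.3 140.8] ang -151.1 len 29.1 sd 2.0
(236, 213) [[556.4 100.3  51.8]]
(212, 210) [[558.7 151.5  87.4]]
(187, 208) [[564.2 212.6  67.8]]
(229, 187) [[617.4 118.4  53.5]]
(217, 243) [[485.5 143.8  42.6]]
```

View pics/crop0.png

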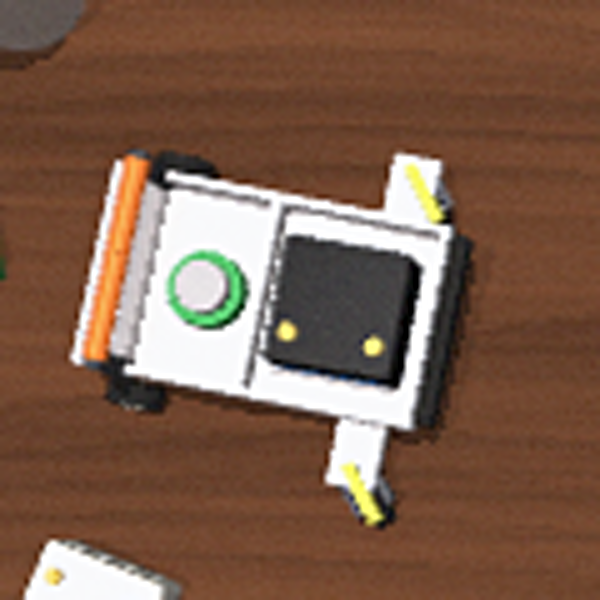

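The crop shows the bar from (172,182) to (164,222) in full-picture pixels. Both pointers face forward and to the right. The bar and plate masks picked up wood, so I'll filter by depth height.

```bash
cat > b.py <<'E'
from h import *
def bar(m,p,d,zlo=85,zhi=118,near=None,s=190,r=None):
    M=cv2.inRange(cv2.cvtColor(p,cv2.COLOR_BGR2HSV),(4,s,120),(16,255,255))
    v,u=np.nonzero(M); uv=np.c_[u,v]; W=deproj(m,uv,d[v,u]); k=(W[:,2]>zlo)&(W[:,2]<zhi)
    if near is not None: k&=np.hypot(*(W[:,:2]-near).T)<(r or 90)
    return uv[k],W[k]
if __name__=="__main__":
    m=bot.camera_model("top"); p=cv2.imread("pics/top0.png"); d=np.load("pics/top0.npy")
    f=lambda P:[np.round(x,2) for x in axis(P)]
    uv,W=bar(m,p,d,near=(570,265)); print("bar depth",len(uv),W[:,2].mean(),f(W[:,:2])); print(f(onplane(m,uv,109)[:,:2]))
    uv,W=bar(m,p,d,30,90,near=(570,-210)); print("plate",len(uv),W.min(0),W.max(0),f(W[:,:2]))
    # caddy body points
    v,u=np.mgrid[165:260,150:245]; uv=np.c_[u.ravel(),v.ravel()]; W=deproj(m,uv,d[uv[:,1],uv[:,0]])
    for lo,hi in((60,72),(45,72)):
        k=(W[:,2]>lo)&(W[:,2]<hi); r=cv2.minAreaRect(np.float32(W[k][:,:2])); print(lo,hi,k.sum(),r)
    v,u=np.mgrid[165:260,350:420]; uv=np.c_[u.ravel(),v.ravel()]; W=deproj(m,uv,d[uv[:,1],uv[:,0]])
    k=(W[:,2]>82)&(W[:,2]<100); print("housing",cv2.minAreaRect(np.float32(W[k][:,:2])),W[k][:,2].mean(), W[k][:,1].max())
    import numpy as np
    for n in ("time",): print(bot.get_obs()[n])
E
python3 b.py
```

```text
bar depth 77 108.70777437790146 [array([573.76, 246.67]), array([-0.98,  0.17]), np.float64(91.15), np.float64(2.92)]
[array([573.63, 246.62]), array([-0.98,  0.18]), np.float64(90.91), np.float64(3.17)]
plate 30 [ 530.37572062 -213.34892588   76.16199443] [ 617.68601022 -199.61769934   84.12832734] [array([ 574.06, -204.72]), array([-1.  ,  0.06]), np.float64(87.78), np.float64(3.82)]
60 72 747 ((563.4342041015625, 185.93307495117188), (171.4348907470703, 96.351806640625), 80.11039733886719)
45 72 1244 ((538.656982421875, 193.00192260742188), (175.8932647705078, 199.6287078857422), 2.1286044120788574)
housing ((571.6392822265625, -247.35047912597656), (90.96007537841797, 130.29681396484375), 86.71049499511719) 89.75908658996511 -201.10429046154903
0.1
```

>>> {"fn": "carry_out", "kwargs": {
  "deltas": [
    [[-10, -3, 0, 0], [-29, -8, 0, -0.1], [-58, -16, 3, -0.2], [-92, -25, 6, -0.3], [-131, -36, 10, -0.4], [-175, -48, 15, -0.5], [-219, -60, 20, -0.6], [-262, -71, 25, -0.7], [-306, -83, 30, -0.8], [-350, -95, 36, -0.9], [-389, -106, 41, -1.0], [-423, -115, 45, -1.1], [-452, -123, 48, -1.14], [-471, -128, 50, -1.14], [-481, -131, 52, -1.14], [-485.7, -132.3, 52, -1.14], [-485.7, -132.3, 52, -1.14]]
  ],
  "fingers": 50
}}

```text
time: 1.8
tool_pos: [573.7, 246.6, 240.1]
tcp_rot: [-3.142, -0.0, 2.967]
contact_force: [-1.0, 1.7, -0.8]
grip_width: 49.7
```

```bash
python3 - <<'E'
from b import *
o=bot.get_obs(); m=bot.camera_model("wrist"); p,d=bot.capture("wrist"); cv2.imwrite("pics/w1.png",p)
print(o["time"],np.round(o["tool_pos"],1),np.round(o["tcp_rot"],3),np.round(o["contact_force"],1),o["grip_width"])
uv,W=bar(m,p,d,near=(573,247)); print(len(uv),W.mean(0))
if len(uv)>50:
    print([np.round(x,2) for x in axis(W[:,:2])]); print([np.round(x,2) for x in axis(onplane(m,uv,109)[:,:2])])
E
```

```text
1.8 [573.7 246.6 240.1] [-3.142 -0.     2.967] [-1.   1.7 -0.8] 49.70395828308115
1905 [564.38038448 249.18956579 110.44432812]
[array([574.63, 247.36]), array([-0.98,  0.18]), np.float64(93.9), np.float64(3.13)]
[array([574.15, 247.46]), array([-0.98,  0.18]), np.float64(93.14), np.float64(3.14)]
```

View pics/w1.png

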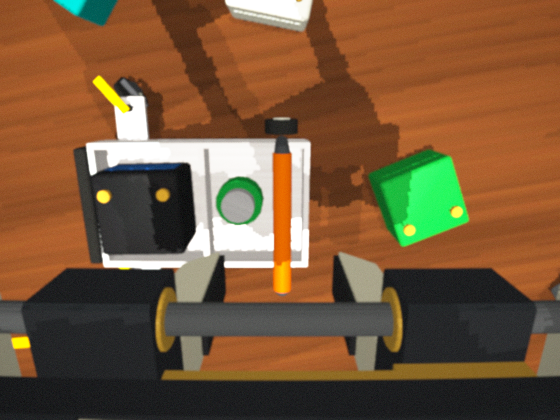

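The wrist view shows the bar centred between the open fingers, from (283,150) to (283,290) and square to the jaws. I'll descend and pinch.

>>> {"fn": "carry_out", "kwargs": {
  "deltas": [
    [[-0.3, 0.9, 6, 0], [-0.3, 0.9, 18, 0], [-0.3, 0.9, 34, 0], [-0.3, 0.9, 52, 0], [-0.3, 0.9, 68, 0], [-0.3, 0.9, 80, 0], [-0.3, 0.9, 86, 0], [-0.3, 0.9, 88, 0], [-0.3, 0.9, 88, 0]]
  ]
}}

```text
time: 2.75
tool_pos: [574.3, 247.7, 152.4]
tcp_rot: [3.141, 0.0, 2.967]
contact_force: [0.5, -0.2, -0.3]
grip_width: 49.8
```

>>> {"fn": "carry_out", "kwargs": {
  "deltas": [
    [[0, 0, 0, 0], [0, 0, 0, 0], [0, 0, 0, 0], [0, 0, 0, 0], [0, 0, 0, 0], [0, 0, 0, 0], [0, 0, 0, 0], [0, 0, 0, 0]]
  ],
  "fingers": 0
}}

```text
time: 3.55
tool_pos: [574.3, 247.7, 152.3]
tcp_rot: [3.141, 0.0, 2.967]
contact_force: [-0.2, 0.6, 0.3]
grip_width: 11.7
```

```bash
cat > plan.py <<'E'
import numpy as np
from scipy.optimize import fsolve
D=np.radians(-93.05); U=np.array([np.cos(D),np.sin(D)]); N=np.array([-U[1],U[0]]); C=584.0; PL=168.8
def dock(p,h): return np.array([U@p-PL, N@p-C, h-D])   # u to face, lateral, heading error
def roll(x,y,h,kap,ds=0.1,L=100,th=None):
    n=int(round(L/ds)); out=[(x,y,h)]; c=[]
    th=None if th is None else np.array(th,float)
    for i in range(n):
        k=kap((i+.5)*ds); hm=h+k*ds/2; x+=ds*np.cos(hm); y+=ds*np.sin(hm); h+=k*ds; out.append((x,y,h))
        if th is not None:   # th: trail offset angle in caddy frame (0=straight)
            vx=1-k*np.array([72,-72]); vy=115*k*np.ones(2)
            th+=ds*(-(vy*np.cos(th)*-1+vx*np.sin(th))/14 - k); c.append(th.copy())
    return np.array(out),(np.array(c) if len(c) else None)
def rows(P,h0,step,ds=0.1):
    yaw=h0+np.radians(270)   # tool yaw; tool y is opposite to heading
    X=np.array([np.cos(yaw),np.sin(yaw)]); Y=np.array([np.sin(yaw),-np.cos(yaw)])
    R=[]
    for s in step:
        q=P[min(int(round(s/ds)),len(P)-1)]; d=q[:2]-P[0,:2]
        R.append([round(d@X,1),round(d@Y,1),0,round(-np.degrees(q[2]-h0)/5,2)])
    return R
bump=lambda s,a,b: np.where((s>a)&(s<b),np.sin(np.pi*(s-a)/(b-a))**2*2/(b-a),0) # integral 1
E
cat > s1.py <<'E'
from plan import *
h0=np.radians(-100); x0,y0=574.2,247.5
print("start dock",dock(np.array([x0,y0]),h0)*[1,1,57.3])
dh=np.radians(10)
P,c=roll(x0,y0,h0,lambda s:dh*bump(s,0,40),L=100,th=np.radians([-130,-130]))
P2,c2=roll(x0,y0,h0,lambda s:dh*bump(s,0,40),L=100,th=np.radians([130,130]))
print(np.degrees(c[::100]).round(1).tolist()); print(np.degrees(c2[-1]).round(1))
print("end",dock(P[-1][:2],P[-1][2])*[1,1,57.3])
print(rows(P,h0,list(np.r_[1,3,np.arange(7,91,5.5),95,98,100])[:20]))
# stage 2
x,y,h=P[-1]; L=445.6-100-150-45
L=-dock(P[-1][:2],h)[0]-150-45
f=lambda q: (lambda Q:[dock(Q[:2],Q[2])[1],dock(Q[:2],Q[2])[2]*100])(roll(x,y,h,lambda s:q[0]*bump(s,0,L*.55)+q[1]*bump(s,L*.45,L),ds=1,L=L)[0][-1])
q=fsolve(f,[.2,-.2]); kk=lambda s:q[0]*bump(s,0,L*.55)+q[1]*bump(s,L*.45,L)
P,c=roll(x,y,h,kk,L=L,th=c[-1]); print(L,q,dock(P[-1][:2],P[-1][2]),np.degrees(c[::200]).round().tolist())
E
python3 s1.py
```

```text
start dock [-446.50110386  -23.7821969    -6.95051195]
[[-129.7, -129.7], [-100.6, -90.3], [-86.2, -26.4], [-64.2, 8.0], [-34.5, 7.2], [-17.2, 3.5], [-8.5, 1.7], [-4.1, 0.8], [-2.0, 0.4], [-1.0, 0.2]]
[0.5 0.2]
end [-346.69850996  -21.94780789    3.05022467]
[[np.float64(-0.0), np.float64(-1.0), 0, np.float64(-0.0)], [np.float64(-0.0), np.float64(-3.0), 0, np.float64(-0.01)], [np.float64(-0.0), np.float64(-7.0), 0, np.float64(-0.07)], [np.float64(-0.1), np.float64(-12.5), 0, np.float64(-0.33)], [np.float64(-0.4), np.float64(-18.0), 0, np.float64(-0.8)], [np.float64(-0.9), np.float64(-23.5), 0, np.float64(-1.34)], [np.float64(-1.6), np.float64(-28.9), 0, np.float64(-1.76)], [np.float64(-2.5), np.float64(-34.3), 0, np.float64(-1.97)], [np.float64(-3.5), np.float64(-39.8), 0, np.float64(-2.0)], [np.float64(-4.4), np.float64(-45.2), 0, np.float64(-2.0)], [np.float64(-5.4), np.float64(-50.6), 0, np.float64(-2.0)], [np.float64(-6.3), np.float64(-56.0), 0, np.float64(-2.0)], [np.float64(-7.3), np.float64(-61.4), 0, np.float64(-2.0)], [np.float64(-8.3), np.float64(-66.8), 0, np.float64(-2.0)], [np.float64(-9.2), np.float64(-72.3), 0, np.float64(-2.0)], [np.float64(-10.2), np.float64(-77.7), 0, np.float64(-2.0)], [np.float64(-11.1), np.float64(-83.1), 0, np.float64(-2.0)], [np.float64(-12.1), np.float64(-88.5), 0, np.float64(-2.0)], [np.float64(-13.0), np.float64(-93.9), 0, np.float64(-2.0)], [np.float64(-13.6), np.float64(-96.9), 0, np.float64(-2.0)]]
151.69850996408132 [ 0.23848862 -0.29172155] [-1.97338392e+02 -5.05403256e-05 -3.88068644e-07] [[-0.0, 0.0], [6.0, 6.0], [27.0, 18.0], [32.0, 19.0], [12.0, 7.0], [-14.0, -19.0], [-23.0, -41.0], [-15.0, -28.0]]
```

>>> {"fn": "carry_out", "kwargs": {
  "deltas": [
    [[0, -1, 0, 0], [0, -3, 0, -0.01], [0, -7, 0, -0.07], [-0.1, -12.5, 0, -0.33], [-0.4, -18, 0, -0.8], [-0.9, -23.5, 0, -1.34], [-1.6, -28.9, 0, -1.76], [-2.5, -34.3, 0, -1.97], [-3.5, -39.8, 0, -2], [-4.4, -45.2, 0, -2], [-5.4, -50.6, 0, -2], [-6.3, -56, 0, -2], [-7.3, -61.4, 0, -2], [-8.3, -66.8, 0, -2], [-9.2, -72.3, 0, -2], [-10.2, -77.7, 0, -2], [-11.1, -83.1, 0, -2], [-12.1, -88.5, 0, -2], [-13, -93.9, 0, -2], [-13.6, -96.9, 0, -2]]
  ]
}}

```text
time: 5.55
tool_pos: [571.0, 149.2, 152.3]
tcp_rot: [-3.142, 0.0, 3.141]
contact_force: [0.3, 2.0, 4.1]
grip_width: 10.7
```

```bash
python3 - <<'E'
from b import *
from plan import dock
o=bot.get_obs(); m=bot.camera_model("wrist"); p,d=bot.capture("wrist"); mt=bot.camera_model("top"); t,dt=bot.capture("top")
print(o["time"],np.round(o["tool_pos"],1),np.round(o["tcp_rot"],3),np.round(o["contact_force"],1),o["grip_width"])
h=o["tcp_rot"][2]-np.radians(270); print(dock(o["tool_pos"][:2],h)*[1,1,57.3]+[0,0,360])
np.save("pics/t2d.npy",dt); cv2.imwrite("pics/t2r.png",t)
v=cv2.resize(t[150:270,170:390],None,fx=3.6,fy=3.6,interpolation=cv2.INTER_CUBIC)
cv2.imwrite("pics/c2.png",v); cv2.imwrite("pics/w2.png",p)
E
```

```text
5.55 [571.  149.2 152.3] [-3.142  0.     3.141] [0.3 2.  4.1] 10.71566894253105
[-348.14567816  -21.74272604  363.04196366]
```

View pics/c2.png

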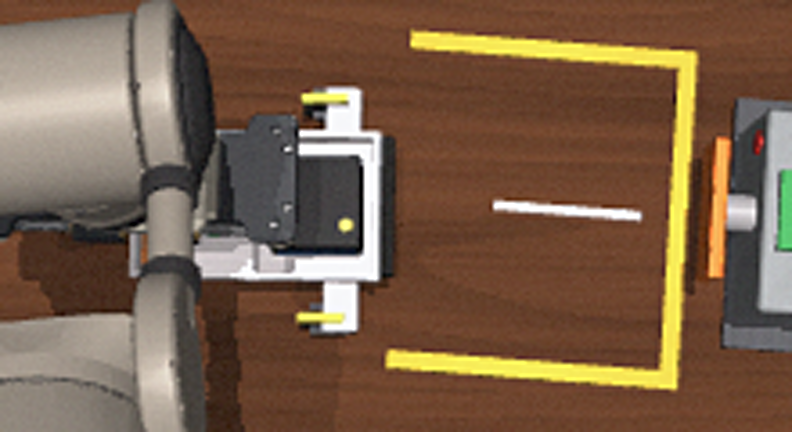

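The crop shows both yellow pointers facing straight back at (325,98) and (320,318). The nose at (390,205) is still short of the bay lines, and the battery is aboard. Now I'll cross-check the caddy's axis and plan the S-curve.

```bash
cat > s2.py <<'E'
from plan import *
from h import *
m=bot.camera_model("top")
A=onplane(m,[(265,174.4),(265,242.2)],50)[:,:2]; print("arms mid",A.mean(0).round(1),dock(A.mean(0),0)[:2].round(1), "width",np.hypot(*(A[0]-A[1])).round(1))
d=np.load("pics/t2d.npy"); v,u=np.mgrid[170:250,240:290]; uv=np.c_[u.ravel(),v.ravel()]; W=deproj(m,uv,d[uv[:,1],uv[:,0]])
k=(W[:,2]>48)&(W[:,2]<72)&(W[:,1]<30); S=W[k]; 
k2=S[:,1]<6; print("nose pts",k2.sum(),"y min",S[:,1].min(), "x range",S[k2][:,0].min(),S[k2][:,0].max())
print("all x range",S[:,0].min(),S[:,0].max())
# front edge angle: per-x-bin min y
E=[(x,S[(S[:,0]>x)&(S[:,0]<x+6)][:,1].min()) for x in range(530,610,6)]; E=np.array(E); print(np.degrees(np.arctan(np.polyfit(E[:,0],E[:,1],1)[0])))
h0=np.radians(-90); x,y=571.0,148.6
L=-dock(np.array([x,y]),h0)[0]-150-40
mk=lambda q:(lambda s:q[0]*bump(s,0,L*.58)+q[1]*bump(s,L*.42,L))
f=lambda q:(lambda Q:[dock(Q[:2],Q[2])[1],dock(Q[:2],Q[2])[2]*100])(roll(x,y,h0,mk(q),ds=1,L=L)[0][-1])
q=fsolve(f,[.2,-.2]); P,c=roll(x,y,h0,mk(q),L=L,th=[-.02,0]); print(L,q,np.degrees(P[::100,2]).round(1))
print(dock(P[-1][:2],P[-1][2]),np.degrees(c[-1]))
st=np.linspace(0,L,31)[1:]
for r in rows(P,h0,st[:20]): print([float(z) for z in r],end=",")
i=int(round(st[19]/.1)); print(); 
for r in rows(P[i:],P[i,2],st[20:]-st[19]): print([float(z) for z in r],end=",")
E
python3 s2.py
```

```text
arms mid [569.7  32.6] [-231.6  -16.9] width 160.4
nose pts 108 y min -0.5265686060558501 x range 526.9986975435713 615.8531285762865
all x range 523.9392518881193 620.2931273761853
-0.9640951171442264
157.57093372293753 [ 0.24075975 -0.29399254] [-90.  -89.9 -89.1 -87.4 -84.8 -81.8 -79.1 -77.3 -76.7 -77.9 -80.5 -83.9
 -87.5 -90.5 -92.3 -93. ]
[-1.92203318e+02 -4.40908693e-05 -2.49636086e-07] [ -6.49205743 -11.41882278]
[-0.0, -5.3, 0.0, -0.0],[-0.0, -10.5, 0.0, -0.03],[-0.0, -15.8, 0.0, -0.09],[-0.1, -21.0, 0.0, -0.2],[-0.2, -26.3, 0.0, -0.37],[-0.4, -31.5, 0.0, -0.59],[-0.8, -36.8, 0.0, -0.86],[-1.2, -42.0, 0.0, -1.16],[-1.8, -47.2, 0.0, -1.48],[-2.6, -52.4, 0.0, -1.78],[-3.5, -57.6, 0.0, -2.07],[-4.4, -62.7, 0.0, -2.31],[-5.6, -67.9, 0.0, -2.5],[-6.7, -73.0, 0.0, -2.62],[-7.9, -78.1, 0.0, -2.66],[-9.1, -83.2, 0.0, -2.6],[-10.3, -88.4, 0.0, -2.44],[-11.3, -93.4, 0.0, -2.21],[-12.3, -98.7, 0.0, -1.92],[-13.1, -103.8, 0.0, -1.57],
[0.1, -5.3, 0.0, 0.38],[0.3, -10.5, 0.0, 0.76],[0.8, -15.8, 0.0, 1.14],[1.4, -20.9, 0.0, 1.46],[2.1, -26.2, 0.0, 1.73],[2.9, -31.3, 0.0, 1.94],[3.9, -36.5, 0.0, 2.07],[4.8, -41.7, 0.0, 2.15],[5.8, -46.9, 0.0, 2.18],[6.8, -52.0, 0.0, 2.18],
```

>>> {"fn": "carry_out", "kwargs": {
  "deltas": [
    [[0, -5.3, 0, 0], [0, -10.5, 0, -0.03], [0, -15.8, 0, -0.09], [-0.1, -21.0, 0, -0.2], [-0.2, -26.3, 0, -0.37], [-0.4, -31.5, 0, -0.59], [-0.8, -36.8, 0, -0.86], [-1.2, -42.0, 0, -1.16], [-1.8, -47.2, 0, -1.48], [-2.6, -52.4, 0, -1.78], [-3.5, -57.6, 0, -2.07], [-4.4, -62.7, 0, -2.31], [-5.6, -67.9, 0, -2.5], [-6.7, -73.0, 0, -2.62], [-7.9, -78.1, 0, -2.66], [-9.1, -83.2, 0, -2.6], [-10.3, -88.4, 0, -2.44], [-11.3, -93.4, 0, -2.21], [-12.3, -98.7, 0, -1.92], [-13.1, -103.8, 0, -1.57]]
  ]
}}

```text
time: 7.65
tool_pos: [583.5, 45.6, 152.3]
tcp_rot: [3.141, -0.001, -3.004]
contact_force: [-0.8, 1.4, 5.9]
grip_width: 11.0
```

>>> {"fn": "carry_out", "kwargs": {
  "deltas": [
    [[0.1, -5.3, 0, 0.38], [0.3, -10.5, 0, 0.76], [0.8, -15.8, 0, 1.14], [1.4, -20.9, 0, 1.46], [2.1, -26.2, 0, 1.73], [2.9, -31.3, 0, 1.94], [3.9, -36.5, 0, 2.07], [4.8, -41.7, 0, 2.15], [5.8, -46.9, 0, 2.18], [6.8, -52.0, 0, 2.18]]
  ]
}}

```text
time: 8.65
tool_pos: [584.3, -6.8, 152.3]
tcp_rot: [3.141, 0.0, 3.088]
contact_force: [0.8, 1.2, 5.3]
grip_width: 10.9
```

```bash
cat > chk.py <<'E'
import sys
from b import *
from plan import dock
n=sys.argv[1]
o=bot.get_obs(); m=bot.camera_model("top"); t,dt=bot.capture("top")
print(o["time"],np.round(o["tool_pos"],1),np.round(o["tcp_rot"],3),np.round(o["contact_force"],1),o["grip_width"])
h=o["tcp_rot"][2]-np.radians(270); q=dock(o["tool_pos"][:2],h)*[1,1,57.2958]; q[2]=(q[2]+180)%360-180; print("dock u,lat,ang",q.round(2))
np.save(f"pics/{n}.npy",dt); cv2.imwrite(f"pics/{n}r.png",t)
cv2.imwrite(f"pics/{n}.png",cv2.resize(t[150:270,230:420],None,fx=4.2,fy=4.2,interpolation=cv2.INTER_CUBIC))
E
python3 chk.py c3
```

```text
8.65 [584.3  -6.8 152.3] [3.141 0.    3.088] [0.8 1.2 5.3] 10.938667424508784
dock u,lat,ang [-1.9314e+02 -2.0000e-01 -2.0000e-02]
```

View pics/c3.png

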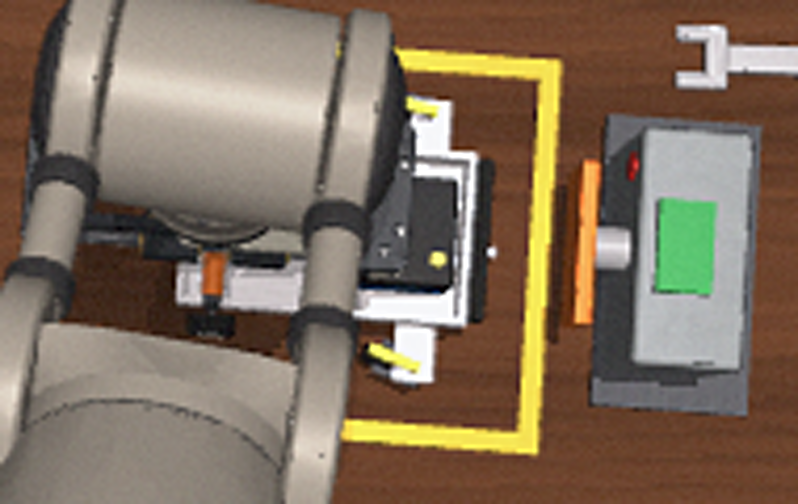

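The crop shows the caddy on the centre line. Its nose edge runs (488,160) to (475,322), about parallel to the plate at (598,163) to (583,322). The right castor at (395,358) is still about 20° off. I'll check the nose and plate laterals by depth.

```bash
cat > nose.py <<'E'
import sys
from h import *
from plan import *
n=sys.argv[1]; m=bot.camera_model("top"); d=np.load(f"pics/{n}.npy"); t=cv2.imread(f"pics/{n}r.png")
v,u=np.mgrid[160:260,310:380]; uv=np.c_[u.ravel(),v.ravel()]; W=deproj(m,uv,d[uv[:,1],uv[:,0]]); col=t[uv[:,1],uv[:,0]].astype(int)
a=W[:,:2]@U-PL; l=W[:,:2]@N-C; z=W[:,2]
def rep(name,k):
    if k.sum()<8: print(name,k.sum()); return
    A,Lt=a[k],l[k]; bins=np.arange(Lt.min()+3,Lt.max()-3,5); e=[]
    for b in bins:
        s=(Lt>=b)&(Lt<b+5)
        if s.any(): e.append((b+2.5,A[s].max(),A[s].min()))
    e=np.array(e); print(name,k.sum(),"z",z[k].mean().round(1),"u",A.min().round(1),A.max().round(1),"lat",Lt.min().round(1),Lt.max().round(1),"mid",((Lt.min()+Lt.max())/2).round(2),"front slope deg",np.degrees(np.arctan(np.polyfit(e[:,0],e[:,1],1)[0])).round(2),"rear",np.degrees(np.arctan(np.polyfit(e[:,0],e[:,2],1)[0])).round(2))
rep("nose",(col.max(1)<70)&(z>55)&(z<75)&(abs(l)<60)&(a<-12)&(a>-60)&(a>a[(col.max(1)<70)&(z>55)&(z<75)&(abs(l)<60)&(a<-12)].max()-13))
rep("plate",(col[:,2]>150)&(col[:,0]<80)&(z>60)&(z<90)&(abs(l)<70)&(a>-15)&(a<15))
E
python3 nose.py c3
```

```text
nose 133 z 67.7 u -52.7 -43.8 lat -46.3 42.5 mid -1.9 front slope deg 0.65 rear 0.46
plate 65 z 80.8 u 2.2 12.2 lat -43.8 43.9 mid 0.08 front slope deg -1.62 rear -0.88
```

>>> {"fn": "carry_out", "kwargs": {
  "deltas": [
    [[0, -4, 0, -0.03], [0, -8, 0, -0.08], [-0.1, -12, 0, -0.14], [-0.1, -16, 0, -0.16], [-0.2, -20, 0, -0.16], [-0.2, -24, 0, -0.16], [-0.3, -27, 0, -0.16], [-0.3, -30, 0, -0.16], [-0.3, -30, 0, -0.16]]
  ]
}}

```text
time: 9.6
tool_pos: [582.8, -37.1, 152.2]
tcp_rot: [-3.141, -0.0, 3.102]
contact_force: [0.4, 0.1, 5.5]
grip_width: 10.7
```

```bash
python3 chk.py c4; python3 nose.py c4
```

```text
9.6 [582.8 -37.1 152.2] [-3.141 -0.     3.102] [0.4 0.1 5.5] 10.686740973944964
dock u,lat,ang [-1.6276e+02 -6.0000e-02  7.7000e-01]
nose 117 z 68.3 u -22.0 -14.5 lat -44.5 43.8 mid -0.36 front slope deg -0.66 rear -0.17
plate 69 z 80.7 u -14.4 12.2 lat -43.8 44.4 mid 0.31 front slope deg -1.6 rear -0.13
```

>>> {"fn": "carry_out", "kwargs": {
  "deltas": [
    [[0, -1.5, 0, 0], [0, -3, 0, 0], [0.1, -4.5, 0, 0], [0.1, -6, 0, 0], [0.1, -7.5, 0, 0], [0.1, -9, 0, 0], [0.1, -9, 0, 0]]
  ]
}}

```text
time: 10.35
tool_pos: [582.4, -45.9, 152.2]
tcp_rot: [-3.142, -0.0, 3.102]
contact_force: [0.2, 0.8, 5.5]
grip_width: 11.3
```

>>> {"fn": "carry_out", "kwargs": {
  "deltas": [
    [[0, -0.7, 0, 0], [0, -1.4, 0, 0], [0, -2, 0, 0], [0, -2, 0, 0]]
  ]
}}

```text
time: 10.75
tool_pos: [582.3, -47.7, 152.2]
tcp_rot: [3.141, -0.0, 3.102]
contact_force: [0.6, 0.7, 6.1]
grip_width: 11.1
```

>>> {"fn": "carry_out", "kwargs": {
  "deltas": [
    [[0, -0.7, 0, 0], [0, -1.4, 0, 0], [0, -2, 0, 0], [0, -2, 0, 0]]
  ]
}}

```text
time: 11.15
tool_pos: [582.2, -49.7, 152.3]
tcp_rot: [3.142, -0.0, 3.102]
contact_force: [0.1, 0.7, 5.3]
grip_width: 11.2
```

>>> {"fn": "carry_out", "kwargs": {
  "deltas": [
    [[0, -0.5, 0, 0], [0, -1, 0, 0], [0, -1.5, 0, 0], [0, -1.5, 0, 0]]
  ]
}}

```text
time: 11.55
tool_pos: [582.1, -51.2, 152.3]
tcp_rot: [3.141, -0.0, 3.102]
contact_force: [0.8, 1.8, 5.5]
grip_width: 11.3
```

>>> {"fn": "carry_out", "kwargs": {
  "deltas": [
    [[0, -0.5, 0, 0], [0, -1, 0, 0], [0, -1, 0, 0]]
  ]
}}

```text
time: 11.85
tool_pos: [582.1, -52.2, 152.2]
tcp_rot: [3.141, -0.0, 3.102]
contact_force: [0.1, 1.3, 6.0]
grip_width: 10.7
```

>>> {"fn": "carry_out", "kwargs": {
  "deltas": [
    [[0, -0.5, 0, 0], [0, -1, 0, 0], [0, -1, 0, 0]]
  ]
}}

```text
time: 12.15
tool_pos: [582.1, -52.8, 152.3]
tcp_rot: [3.141, -0.0, 3.102]
contact_force: [-1.1, 2.7, 6.7]
grip_width: 11.0
```

>>> {"fn": "carry_out", "kwargs": {
  "deltas": [
    [[0, -0.5, 0, 0], [0, -1, 0, 0], [0, -1, 0, 0]]
  ]
}}

```text
time: 12.45
tool_pos: [582.0, -53.3, 152.3]
tcp_rot: [3.14, -0.0, 3.102]
contact_force: [1.3, 4.9, 5.8]
grip_width: 10.9
```

```bash
python3 chk.py c5; python3 nose.py c5; python3 -c "
from plant import bot
print(bot.get_obs()['moment'])"
```

```text
12.45 [582.  -53.3 152.3] [ 3.14  -0.     3.102] [1.3 4.9 5.8] 10.918236051668929
dock u,lat,ang [-1.465e+02  6.000e-02  7.800e-01]
nose 2
plate 66 z 81.0 u 2.8 12.9 lat -43.5 44.6 mid 0.59 front slope deg -0.13 rear 0.26
[ 0.77688648 -0.09922283 -0.14004212]
```

>>> {"fn": "carry_out", "kwargs": {
  "deltas": [
    [[0, -0.5, 0, 0], [0, -1, 0, 0], [0, -1, 0, 0]]
  ]
}}

```text
time: 12.8
tool_pos: [582.1, -53.9, 152.3]
tcp_rot: [3.139, -0.0, 3.102]
contact_force: [0.9, 7.1, 6.7]
grip_width: 11.0
```

>>> {"fn": "carry_out", "kwargs": {
  "deltas": [
    [[0, -0.5, 0, 0], [0, -0.8, 0, 0], [0, -0.8, 0, 0]]
  ]
}}

```text
time: 13.1
tool_pos: [582.0, -54.4, 152.3]
tcp_rot: [3.139, -0.0, 3.102]
contact_force: [1.8, 8.4, 6.3]
grip_width: 10.9
```

>>> {"fn": "carry_out", "kwargs": {
  "deltas": [
    [[0, -0.5, 0, 0], [0, -0.9, 0, 0], [0, -0.9, 0, 0], [0, -0.9, 0, 0], [0, -0.9, 0, 0], [0, -0.9, 0, 0]]
  ]
}}

```text
time: 13.7
tool_pos: [582.0, -54.9, 152.3]
tcp_rot: [3.138, -0.0, 3.102]
contact_force: [1.3, 9.5, 5.5]
grip_width: 10.9
```

>>> {"fn": "carry_out", "kwargs": {
  "deltas": [
    [[0, 0, 0, 0], [0, 0, 0, 0], [0, 0, 0, 0], [0, 0, 0, 0]]
  ]
}}

```text
time: 14.1
tool_pos: [582.0, -54.9, 152.3]
tcp_rot: [3.138, -0.0, 3.102]
contact_force: [2.0, 9.0, 6.7]
grip_width: 11.3
```

>>> {"fn": "carry_out", "kwargs": {
  "deltas": [
    [[0, -0.5, 0, 0], [0, -0.5, 0, 0], [0, -0.5, 0, 0], [0, -0.5, 0, 0], [0, -0.5, 0, 0], [0, -0.5, 0, 0], [0, -0.5, 0, 0], [0, -0.5, 0, 0], [0, -0.5, 0, 0], [0, -0.5, 0, 0]]
  ]
}}

```text
time: 15.1
tool_pos: [582.0, -55.2, 152.3]
tcp_rot: [3.138, -0.0, 3.102]
contact_force: [1.9, 9.9, 7.4]
grip_width: 10.5
```

>>> {"fn": "carry_out", "kwargs": {
  "deltas": [
    [[0, 0, 0, 0], [0, 0, 0, 0], [0, 0, 0, 0], [0, 0, 0, 0], [0, 0, 0, 0], [0, 0, 0, 0], [0, 0, 0, 0], [0, 0, 0, 0], [0, 0, 0, 0], [0, 0, 0, 0], [0, 0, 0, 0], [0, 0, 0, 0], [0, 0, 0, 0], [0, 0, 0, 0], [0, 0, 0, 0], [0, 0, 0, 0]]
  ]
}}

```text
time: 16.7
tool_pos: [582.0, -55.2, 152.3]
tcp_rot: [3.138, -0.0, 3.102]
contact_force: [1.1, 10.0, 6.4]
grip_width: 11.4
```

```bash
python3 chk.py c6; python3 nose.py c6
```

```text
16.7 [582.  -55.2 152.3] [ 3.138 -0.     3.102] [ 1.1 10.   6.4] 11.396804514363925
dock u,lat,ang [-1.4462e+02  1.2000e-01  7.9000e-01]
nose 2
plate 61 z 81.0 u 4.6 14.1 lat -43.9 44.6 mid 0.32 front slope deg -1.97 rear -1.73
```

View pics/c6.png

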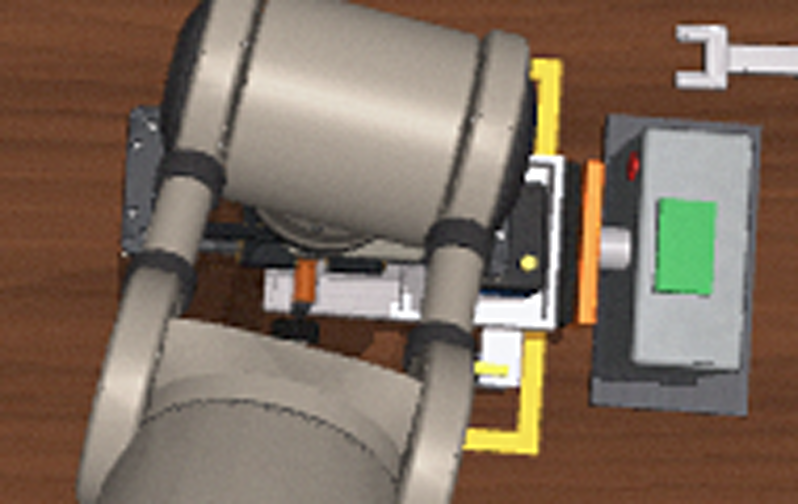

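The crop shows the nose at (575,245) flush on the plate and the visible castor trailing straight at (490,370). The housing lamp at (633,165) still looks red, so I'll compare its pixels with the start and use the other views.

```bash
python3 - <<'E'
from h import *
a=cv2.imread("pics/top0.png"); b=cv2.imread("pics/c6r.png")
for v in range(186,193): print([a[v,u].tolist() for u in range(379,383)],[b[v,u].tolist() for u in range(379,383)])
p,d=bot.capture("side"); cv2.imwrite("pics/s6.png",cv2.resize(p[160:330,200:420],None,fx=3.5,fy=3.5,interpolation=cv2.INTER_CUBIC))
E
```

```text
[[63, 62, 57], [34, 32, 99], [43, 45, 92], [55, 53, 55]] [[61, 59, 53], [35, 33, 98], [31, 34, 81], [51, 48, 50]]
[[51, 52, 61], [27, 24, 122], [37, 41, 103], [58, 58, 55]] [[49, 52, 58], [25, 27, 118], [39, 40, 100], [52, 49, 51]]
[[41, 42, 71], [23, 27, 126], [46, 50, 203], [50, 47, 66]] [[40, 40, 67], [20, 22, 118], [43, 48, 196], [54, 55, 70]]
[[34, 33, 77], [30, 32, 134], [75, 80, 236], [53, 53, 75]] [[26, 29, 70], [27, 26, 123], [66, 71, 222], [56, 55, 76]]
[[30, 28, 73], [21, 21, 119], [51, 54, 160], [56, 54, 61]] [[24, 24, 72], [22, 25, 119], [50, 55, 154], [50, 49, 58]]
[[29, 28, 74], [36, 37, 183], [44, 49, 93], [65, 63, 61]] [[32, 31, 76], [25, 26, 173], [46, 46, 86], [54, 52, 50]]
[[36, 41, 71], [17, 25, 148], [58, 57, 65], [64, 65, 61]] [[34, 31, 60], [24, 26, 144], [52, 52, 60], [62, 64, 59]]
```

View pics/s6.png

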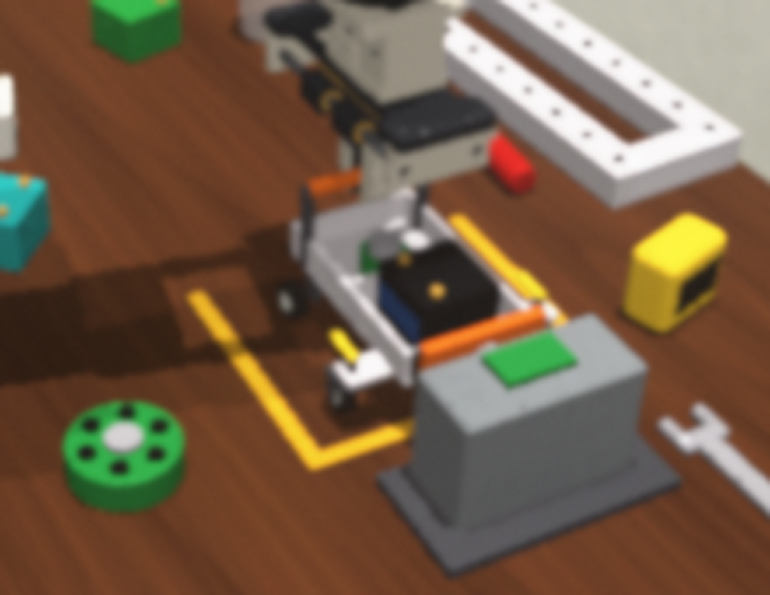

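>>> {"fn": "carry_out", "kwargs": {
  "deltas": [
    [[0, -0.4, 0, 0], [0, -0.4, 0, 0], [0, -0.4, 0, 0], [0, -0.4, 0, 0], [0, -0.4, 0, 0], [0, -0.4, 0, 0], [0, -0.4, 0, 0], [0, -0.4, 0, 0], [0, -0.4, 0, 0], [0, -0.4, 0, 0], [0, -0.4, 0, 0], [0, -0.4, 0, 0], [0, -0.4, 0, 0], [0, -0.4, 0, 0], [0, -0.4, 0, 0], [0, -0.4, 0, 0], [0, -0.4, 0, 0], [0, -0.4, 0, 0], [0, -0.4, 0, 0], [0, -0.4, 0, 0]]
  ]
}}

```text
time: 18.8
tool_pos: [582.0, -55.4, 152.3]
tcp_rot: [3.138, -0.0, 3.102]
contact_force: [2.0, 11.2, 6.3]
grip_width: 11.1
```

>>> {"fn": "carry_out", "kwargs": {
  "deltas": [
    [[0, 0, 0, 0], [0, 0, 0, 0], [0, 0, 0, 0], [0, 0, 0, 0]]
  ]
}}

```text
time: 19.2
tool_pos: [582.0, -55.5, 152.3]
tcp_rot: [3.138, -0.0, 3.102]
contact_force: [1.1, 10.6, 7.1]
grip_width: 10.6
```

>>> {"fn": "carry_out", "kwargs": {
  "deltas": [
    [[0, 0.5, 0, 0], [0, 1.0, 0, 0], [0, 1.5, 0, 0], [0, 2.0, 0, 0], [0, 2.5, 0, 0], [0, 2.5, 0, 0], [0, 2.5, 0, 0]]
  ]
}}

```text
time: 19.9
tool_pos: [582.0, -54.1, 152.3]
tcp_rot: [3.14, -0.0, 3.102]
contact_force: [0.8, 7.2, 6.2]
grip_width: 10.9
```

>>> {"fn": "carry_out", "kwargs": {
  "deltas": [
    [[0, 0.3, 0, 0], [0, 0.6, 0, 0], [0, 1.0, 0, 0], [0, 1.0, 0, 0], [0, 1.0, 0, 0]]
  ]
}}

```text
time: 20.4
tool_pos: [582.1, -53.5, 152.3]
tcp_rot: [3.14, -0.0, 3.102]
contact_force: [1.0, 3.6, 5.3]
grip_width: 10.5
```

>>> {"fn": "carry_out", "kwargs": {
  "deltas": [
    [[0, 0.3, 0, 0], [0, 0.6, 0, 0], [0, 1.0, 0, 0], [0, 1.0, 0, 0], [0, 1.0, 0, 0]]
  ]
}}

```text
time: 20.9
tool_pos: [582.1, -52.9, 152.2]
tcp_rot: [3.141, -0.0, 3.102]
contact_force: [0.6, 2.7, 5.3]
grip_width: 11.0
```

>>> {"fn": "carry_out", "kwargs": {
  "deltas": [
    [[0, 0.2, 0, 0], [0, 0.4, 0, 0], [0, 0.4, 0, 0], [0, 0.4, 0, 0]]
  ]
}}

```text
time: 21.3
tool_pos: [582.1, -52.7, 152.3]
tcp_rot: [3.141, -0.0, 3.102]
contact_force: [0.7, 1.9, 6.0]
grip_width: 11.0
```

>>> {"fn": "carry_out", "kwargs": {
  "deltas": [
    [[0, 0.2, 0, 0], [0, 0.4, 0, 0], [0, 0.4, 0, 0], [0, 0.4, 0, 0]]
  ]
}}

```text
time: 21.7
tool_pos: [582.1, -52.5, 152.2]
tcp_rot: [3.142, -0.0, 3.102]
contact_force: [-0.2, 1.0, 5.6]
grip_width: 10.9
```

>>> {"fn": "carry_out", "kwargs": {
  "deltas": [
    [[0, 0, 0, 0], [0, 0, 0, 0], [0, 0, 0, 0]]
  ]
}}

```text
time: 22.0
tool_pos: [582.1, -52.5, 152.2]
tcp_rot: [3.142, -0.0, 3.102]
contact_force: [-1.0, 0.5, 6.2]
grip_width: 11.3
```

>>> {"fn": "carry_out", "kwargs": {
  "deltas": [
    [[0, 0, 0, 0], [0, 0, 0, 0], [0, 0, 0, 0], [0, 0, 0, 0], [0, 0, 0, 0], [0, 0, 0, 0]]
  ],
  "fingers": 50
}}

```text
time: 22.6
tool_pos: [582.2, -52.2, 152.1]
tcp_rot: [3.141, -0.0, 3.103]
contact_force: [-0.8, -0.3, -0.1]
grip_width: 49.5
```

>>> {"fn": "carry_out", "kwargs": {
  "deltas": [
    [[0, 0, -3, 0], [0, 0, -10, 0], [0, 0, -22, 0], [0, 0, -38, 0], [0, 0, -56, 0], [0, 0, -76, 0], [0, 0, -96, 0], [0, 10, -116, 0], [0, 25, -130, 0], [0, 50, -140, 0], [0, 80, -146, 0], [0, 115, -150, 0], [0, 150, -150, 0], [0, 185, -150, 0], [0, 220, -150, 0], [0, 250, -150, 0], [0, 270, -150, 0], [0, 280, -150, 0], [0, 280, -150, 0]]
  ]
}}

```text
time: 24.5
tool_pos: [593.1, 228.5, 302.9]
tcp_rot: [3.141, 0.001, 3.104]
contact_force: [0.5, 0.2, 0.1]
grip_width: 50.1
```

```bash
python3 chk.py c7; python3 - <<'E'
from b import *
from plan import *
m=bot.camera_model("top"); t=cv2.imread("pics/c7r.png"); d=np.load("pics/c7.npy")
uv,W=bar(m,t,d,near=(582,-52)); 
for P in (W[:,:2],onplane(m,uv,109)[:,:2]):
    mid,dr,L,s=axis(P); a=np.degrees(np.arctan2(dr[1],dr[0]))%180; print("bar",len(uv),mid.round(1),"heading",round(a-270,2)%360-360,"len",L.round(1),dock(mid,0)[:2].round(1))
v,u=np.mgrid[165:260,280:372]; q=np.c_[u.ravel(),v.ravel()]; W=deproj(m,q,d[q[:,1],q[:,0]]); a=W[:,:2]@U-PL; l=W[:,:2]@N-C
k=(W[:,2]>56)&(W[:,2]<72)&(a<-1)&(abs(l)<60); r=cv2.minAreaRect(np.float32(W[k][:,:2])); print("tray",r,dock(np.array(r[0]),0)[:2])
E
python3 nose.py c7
```

```text
24.5 [593.1 228.5 302.9] [3.141e+00 1.000e-03 3.104e+00] [0.5 0.2 0.1] 50.11049629430595
dock u,lat,ang [-428.57   -3.94    0.91]
bar 94 [581.  -52.2] heading -92.0 len 89.8 [-147.6   -1.1]
bar 94 [581.3 -52.2] heading -91.97000000000003 len 90.0 [-147.6   -0.7]
tray ((578.7278442382812, -115.14024353027344), (167.18165588378906, 97.4560546875), 87.47631072998047) [-8.46154613e+01  3.43798318e-02]
nose 2
plate 59 z 81.2 u 2.5 11.8 lat -43.9 44.2 mid 0.14 front slope deg -0.73 rear -1.09
```

View pics/c7.png

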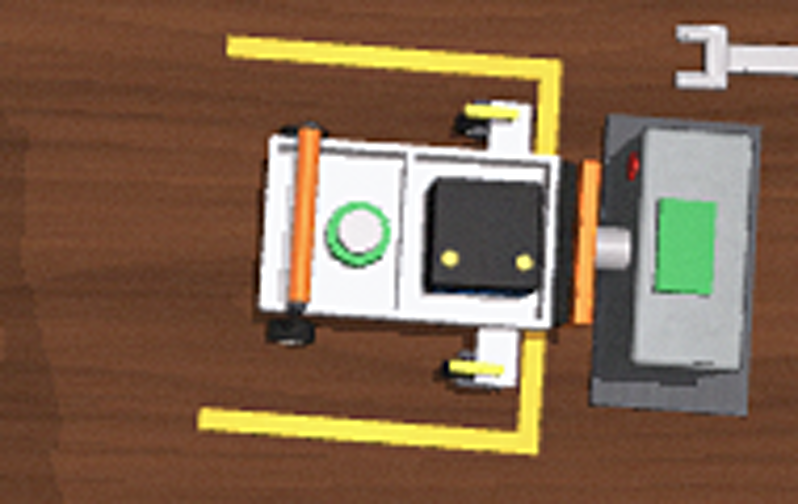

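The crop shows the caddy in the bay with its nose at the plate (575,245). Both pointers face straight back at (490,112) and (478,368), and the battery and gearmotor are aboard. One last check covers squareness and stillness.

```bash
python3 - <<'E'
from b import *
m=bot.camera_model("top"); t,d=bot.capture("top"); o=cv2.imread("pics/c7r.png")
print("change",cv2.absdiff(t,o)[170:250,285:375].mean())
# edges in one picture: white tray rims via column-wise threshold crossing, lines by yellow centroid
g=cv2.cvtColor(t,cv2.COLOR_BGR2GRAY).astype(float); Y=cv2.inRange(cv2.cvtColor(t,cv2.COLOR_BGR2HSV),(20,120,90),(35,255,255))
def fit(pts,h):
    P=onplane(m,pts,h)[:,:2]; vx,vy,x,y=cv2.fitLine(np.float32(P),cv2.DIST_HUBER,0,.01,.01).ravel(); return round(float(np.degrees(np.arctan2(vy,vx))%180),2),len(P)
for n,(v0,v1) in {"L":(155,170),"R":(244,260)}.items():
    pts=[(u,np.average(np.arange(v0,v1),weights=Y[v0:v1,u]/255.)) for u in range(288,346) if (Y[v0:v1,u]>0).sum()>=2]; print("line",n,fit(pts,0))
def cross(u,v0,v1):
    s=g[v0:v1,u]; i=int(np.argmax(np.abs(np.diff(s)))); w=np.abs(np.diff(s))[max(0,i-1):i+2]; return v0+max(0,i-1)+.5+np.average(np.arange(len(w)),weights=w)
print("rim L",fit([(u,cross(u,177,190)) for u in range(308,340)],66)); print("rim R",fit([(u,cross(u,222,232)) for u in range(304,342)],66))
for n,(u0,u1,b) in {"caddy-rear edge":(286,298,1),}.items():
    pts=[]
    for v in range(188,222):
        s=np.abs(np.diff(g[v,u0:u1])); i=int(np.argmax(s)); w=s[max(0,i-1):i+2]; pts.append((u0+max(0,i-1)+.5+np.average(np.arange(len(w)),weights=w),v))
    print(n,fit(pts,66))
E
```

```text
change 2.1747685185185186
line L (86.84, 58)
line R (87.01, 58)
rim L (87.91, 32)
rim R (87.3, 38)
caddy-rear edge (177.06, 34)
```

```bash
python3 -c "
from plant import bot
print(bot.get_obs()['time'],bot.close_job())"
```

```text
the job is handed in; nothing more can be done
24.6 None
```

The caddy is parked in the bay with its nose at the plate, and I handed the job in at 24.6 s. I could not confirm that it checked in: the small red spot on the dock housing did not change during the press, and no other signal was visible.

- **Rolling and steering:** I pinched the push bar and rolled about 100 mm in a gentle left curve, then straight. Both castors trailed straight before the nose reached the bay. I then steered an S-curve in and found the plate by feel, about 2 mm beyond where I had estimated it.
- **Pressing:** The wrist force read 9–11 N for about 5 s. The highest reading was 11.2 N, but force was only read at the end of each move. I eased back to under 1 N, opened the fingers and withdrew.
- **Position:** The last pictures put the bar about 1 mm off the centre line and the nose within about 1 mm of the plate.
- **Squareness:** The caddy is about 0.5° off the bay lines by edge fits. Individual edges ranged from 0.1° to 1.0°, and the bar alone gave about 1°.
- **Castors, load and stillness:** Both castors trail straight, the battery and gearmotor are aboard, and the last two pictures showed no movement.
- **Other objects:** I did not touch anything else knowingly, but I made no separate check of their positions.

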